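Free the bench holder and clamp the filter with its tuning screws up

ROBOT

A 6-joint arm with a two-finger parallel gripper is mounted at the origin on the work surface. World frame = base frame: x ahead of the robot, y to its left, z up, the work surface at z = 0. Lengths are in m, angles in rad, forces in N, time in s.
With the tool pointing down it reaches from about 0.375 to 0.9 m from the base axis. Payload 3.1 kg.
Tool frame: the origin (TCP) lies on the centre line of the jaws, within the pads' length; the fingertips stand 25 mm ahead of it and the grasp point (between the pads) lies 6 mm ahead of it (manip.tips_ahead is the distance from the TCP to the fingertips, in m); z points along the fingers, y is the direction in which the jaws open and shut (so a half turn about z gives the same grasp; the last joint's range is limited). The gripper opens to 85 mm and grips with 20 to 120 N. Pads are 22 mm wide; open, the fingers measure 114 mm over their backs; the gripper's body (76 mm by 85 mm) begins 54 mm behind the grasp point. The pads swing forward as they close: fully open they stand 13 mm farther back than shut.
Start: joints at [1.065, 0.527, 1.433, -0, 1.181, -0.178], TCP at [0.201, 0.592, 0.256] pointing down, gripper open.
Joint ranges: [-3.08, 3.08], [-0.75, 2.2], [0.22, 2.44], [-1.43, 4.57], [0, 2.65], [-2.85, 2.85]. Speed limits (rad/s): [2.79, 2.79, 3.14, 3.14, 3.14, 3.14].

INTERFACE

Orientations are given as a unit quaternion [x, y, z, w].
In Python, from station import manip gives the robot as it stands.
- The arm moves only by the tool play_rows, never from a script. Its argument "steps" is a list that holds one entry, the list of rows, each a list of 6 numbers: the shift along the tool's x, y, z in m, then the turn, a rotation vector about the tool's x, y, z in degrees. In form: [[[x, y, z, rx, ry, rz], ...]]. A call has 1 to 10 rows; each row shifts and turns the commanded pose from where the row before left it, along the tool's axes as they then stand; what a row does not reach is not made up. A row lasts 1/8 s, in which the tool goes at most 62.5 mm and 10.7 degrees, less where a joint would pass 70% of its speed; a pose out of reach is approached as far as the arm can. A call is refused whole if a number of a shift passes 0.0625 or a number of a turn 10.7, either way. A call with a gripper value outside its range is refused whole. "fingers" is the opening, from 0 (shut) to 1 (fully open), set as the call begins (left out, the last holds). The fingers move at their own pace and stop on an object; "squeeze" is the grip in N (left out, the last holds). Time passes only in rows, so rows that do not move let the fingers close. It gives the time, the measured TCP pose, the force and the opening at its end, in the units of the state.
- manip.sense(): the state, without advancing time (a new reading comes with each control period).
- manip.snapshot(name): name is "scene" or "top" or "wrist"; returns a dict with "img" (384x512x3 uint8, red, green, blue), "K" (3x3 intrinsics, pixels), "world_from_camera" (4x4, takes a point from camera to world coordinates). Camera axes: x right, y down, z forward; pixel columns grow to the right and rows downward; lengths in m; the calibration is good to about 2 mm. The wrist camera is an equidistant fisheye: a pixel r from the principal point sees the ray r / f radians off the axis. A picture is of the moment at which its call begins. There is no depth.
- manip.sign_off(): hands the job in, once; it reports no verdict.
Trained networks look in a picture, given as the dict that the camera call returned (one of the last four; its "shot" number tells which), for a name from the list of things; names that differ only in an ending like _2 or _b are one class to them, and where a whole thing is asked for, a point or a joint stands for the part that bears it (a point fixed in the world has none). Each returns a list of dicts, best first, with "score" (0 to 1); they miss things now and then, are a little off and sometimes report something else, mostly with a low value. They report only what shows in the picture. A call takes as long as a camera call. They do not tell look-alikes from the thing itself.
- manip.regions_of(label, picture): "pixels" (384x512 bool, what is visible of it) and "rect" ([left, top, right, bottom] in pixels, round what is visible of it).
- manip.pinpoint(label, picture): "point" ([column, row] in pixels: a listed point, or the origin of a listed thing).
The state is a dict: "t": time; "q": joint angles; "qd": joint speeds; "tau": joint torques, N m; "tcp_pos": TCP position; "tool_rot": TCP orientation; "force": force on the tool from outside, world axes, zero at the start; "ft_torque": the same for the moment, N m; "finger_gap": opening from 0.0 (shut) to 1.0 (fully open).
Only numpy, scipy, OpenCV 4.12 (cv2) and the standard library are available. Lean on these libraries where they do the work, as an engineer would, in place of code of your own. Each camera call takes 0.05 s, during which the arm holds its last target.

TASK

The filter block has to be tuned, so clamp it in the slide-jaw holder, resting flat on the holder's bed, centred along the jaws, with its three tuning screws pointing straight up and the sliding jaw closed against it. One of the three spare parts (heat sink, transformer or relay) has been left between the jaws: first stand that part upright in the one empty compartment of the parts tray (the one with the cork liner). Leave the two spare parts on the mat, and everything else on the bench, where they are.

Things in the scene. Friction and masses are not known exactly. Their poses are not given: they have to be found in the camera images.
- holder: steel slide-jaw holder, fixed. Origin at bench level under the middle of the clamped block's place; x: sliding direction, from the sliding jaw (robot side) to the fixed jaw; y: along the jaw faces. Bed 46 mm wide (y), x -125 to +50, top 8 mm above the bench. Fixed jaw 46 wide, face at x = +20, back at +46, top 34 above the bench. Parts held overhang jaws and bed by some mm at both ends.
- jaw (a joint): sliding jaw, m, grows as it opens (0 to 0.045); slides stiffly (3 N) and stays where left. Gap between the jaw faces = 0.030 + value; its face is at holder x = -0.010 - value. Closed on the 40 mm thick filter it reads 0.010. Jaw 62 mm long (x), 46 wide (y), top 34 mm above the bench.
- jaw_handle (a point): grip point on the sliding jaw's handle, an upright black tab 12 mm thick (holder x), 30 wide (y), 32 tall, standing on the jaw, its top 66 mm above the bench. The point is on the tab's centre line, 54 mm above the bench, at holder x = -0.061 - joint value. Pinch it from above across its 12 mm, or push it.
- filter: the filter: plain milled aluminium block, 40 (x) x 62 (y) x 40 (z) mm, about 0.27 kg; origin at the centre of the underside as it lies at the start. Its +x side carries three tuning screws, 8 mm thick, standing 10 mm out, in a row along y at mid height. It starts on the bench with the screws pointing level, away from the robot or to the left.
- filter_center (a point): centre of the filter's 40 x 62 x 40 mm block; same axes as the block
- heatsink: aluminium heat sink, 32 (x) x 60 (y) x 42 (z) mm, base plate with five upright fins along y; origin at the centre of its underside, z up; starts between the jaws or on the mat
- transformer: small transformer, 31 (x) x 56 (y) x 46 (z) mm: steel core 18 mm thick (x), 56 long (y), with a copper coil 34 mm long round its middle and a 3 mm foot plate; origin at the centre of its underside, z up; starts between the jaws or on the mat
- relay: black relay, 30 (x) x 48 (y) x 38 (z) mm, on a 31 x 50 x 4 mm grey base, with two 4 mm studs on top; origin at the centre of its underside, z up; starts between the jaws or on the mat
- mat: rubber mat, 80 (x) x 215 (y) x 8 mm, beyond the holder's fixed jaw, on which the two other spare parts stand; origin at the centre of its underside; fixed
- tray: grey open parts tray, 130 (x) x 232 (y) x 24 mm high, walls and floor 4 mm, fixed; three compartments in a row along its y (each 122 x 72 mm inside, centres at y = -76, 0, +76 mm); origin at the centre of the underside
- liner: thin cork liner, 104 (x) x 56 (y) mm, flat on the floor of the tray's empty compartment, centred in it, axes as the tray's
- coil_core: dark ring, 52 mm across, 20 high, stored in one tray compartment; origin at the centre of its underside
- bracket: steel angle bracket, 60 x 40 mm foot, 40 mm high, stored in another tray compartment; origin at the centre of its underside
- mug: black mug, 80 mm across, 100 high, handle to its +y; origin at the centre of its underside
- morse_key: morse key on a wooden base 110 (x) x 60 (y) mm, 45 high; origin at the centre of its underside
- mic: black hand microphone lying flat, 85 (x) x 56 (y) x 28 mm high; origin at the centre of its underside
- battery: grey battery pack lying flat, 70 (x) x 40 (y) x 22 mm high; origin at the centre of its underside
- tin: upright tin, 68 mm across, 85 high; origin at the centre of its underside
- screwdriver: screwdriver lying along its x, 170 mm long
There are look-alikes about, which are no part of the job. What is shaped like the filter but purple or red is not meant. What is shaped like the heatsink but turquoise is not meant.

How it is judged:
On the way, in this order (a step that is already met when the one before it is completed fails the run):
1. the part left between the jaws stands upright in the empty compartment, the other two still on the mat (((x of heatsink in the frame of liner between -0.04 and 0.04 m and y of heatsink in the frame of liner between -0.027 and 0.027 m and z of heatsink in the frame of tray below 0.01 m and angle between heatsink's own z axis and vertical below 0.1 rad and linear speed of heatsink below 0.02 m/s and distance of each of transformer, relay from where it was at the start of the episode below 0.015 m) or (x of transformer in the frame of liner between -0.04 and 0.04 m and y of transformer in the frame of liner between -0.027 and 0.027 m and z of transformer in the frame of tray below 0.01 m and angle between transformer's own z axis and vertical below 0.1 rad and linear speed of transformer below 0.02 m/s and distance of each of heatsink, relay from where it was at the start of the episode below 0.015 m) or (x of relay in the frame of liner between -0.04 and 0.04 m and y of relay in the frame of liner between -0.027 and 0.027 m and z of relay in the frame of tray below 0.01 m and angle between relay's own z axis and vertical below 0.1 rad and linear speed of relay below 0.02 m/s and distance of each of heatsink, transformer from where it was at the start of the episode below 0.015 m))), for 0.2 s.
2. the filter rests on the bed between the jaws with its screws up (z of filter_center in the frame of holder between 0.024 and 0.032 m and y of filter_center in the frame of holder between -0.015 and 0.015 m and angle between filter's own x axis and vertical below 0.1 rad and angle between the y axis of filter and the y axis of holder, either way round below 0.1 rad), for 0.2 s.
At the end, for the whole second after the job is handed in: Left-in part upright on the floor of the lined compartment, other two moved under 15 mm; filter at rest on the bed, screws up and square to the jaws within 0.1 rad, centred within 15 mm along the jaws and 4 mm across; sliding jaw closed on it (under 2.5 mm to spare) (all of step 2 and ((x of heatsink in the frame of liner between -0.04 and 0.04 m and y of heatsink in the frame of liner between -0.027 and 0.027 m and z of heatsink in the frame of tray below 0.01 m and angle between heatsink's own z axis and vertical below 0.1 rad and linear speed of heatsink below 0.02 m/s and distance of each of transformer, relay from where it was at the start of the episode below 0.015 m) or (x of transformer in the frame of liner between -0.04 and 0.04 m and y of transformer in the frame of liner between -0.027 and 0.027 m and z of transformer in the frame of tray below 0.01 m and angle between transformer's own z axis and vertical below 0.1 rad and linear speed of transformer below 0.02 m/s and distance of each of heatsink, relay from where it was at the start of the episode below 0.015 m) or (x of relay in the frame of liner between -0.04 and 0.04 m and y of relay in the frame of liner between -0.027 and 0.027 m and z of relay in the frame of tray below 0.01 m and angle between relay's own z axis and vertical below 0.1 rad and linear speed of relay below 0.02 m/s and distance of each of heatsink, transformer from where it was at the start of the episode below 0.015 m)) and x of filter_center in the frame of holder between -0.004 and 0.004 m and value of joint jaw between 0.005 and 0.0125 m and linear speed of filter below 0.02 m/s); the robot touches nothing.
It fails at once if anything else loose on the bench, or in the tray's other compartments, is moved more than 20 mm (distance of any of mug, morse_key, mic, tin, battery, screwdriver, coil_core, bracket from where it was at the start of the episode above 0.02 m).
It fails at once if two of the spare parts are moved: those on the mat are to be left alone (distance of each of heatsink, transformer from where it was at the start of the episode above 0.02 m or distance of each of heatsink, relay from where it was at the start of the episode above 0.02 m or distance of each of transformer, relay from where it was at the start of the episode above 0.02 m).
It also fails if it takes over 72 s, if anything falls off the work surface, if the arm or the gripper's body presses on something with over 40 N, if the wrist force passes 120 N, or if a joint passes its speed limit or range.

## Working session

There is one attempt and no reset: what is moved stays moved. The work goes in short steps, Python scripts to look and compute and a tool call to move; the robot and the scene stay as the last step left them, time stands still between calls to the robot, and variables do not carry over. Pictures are saved under pics/ and viewed, and the job is handed in when it is done.

Besides the shell and the picture viewer there is one more tool, called after "Request:" as name(argument=value, ...) on one line, values as JSON. play_rows: Moves the arm, as the interface text tells. Its arguments: {"type":"object","properties":{"steps":{"type":"array"},"fingers":{"type":"number"},"squeeze":{"type":"number"}},"required":["steps"]}

```bash
ls; mkdir -p pics; python3 - <<'E'
from station import manip
import cv2
print(manip.sense())
for n in ["scene","top","wrist"]:
    p=manip.snapshot(n); print(n,p["K"].tolist(),p["world_from_camera"].round(4).tolist(),p["shot"])
    cv2.imwrite(f"pics/{n}0.png",p["img"][:,:,::-1])
E
```

```text
pics
{'t': 0.0, 'q': array([ 1.06553812e+00,  5.28446416e-01,  1.43390476e+00,  1.20571960e-05,
        1.18139020e+00, -1.78535905e-01]), 'qd': array([-0.00094726, -0.00038711, -0.00046063, -0.00034624,  0.00208491,
        0.0005691 ]), 'tau': array([ 1.32849345e-03, -4.42349160e+01, -1.78025812e+01, -3.73176408e-04,
        8.39707878e-03, -6.94664720e-06]), 'tcp_pos': array([0.2002534 , 0.59135314, 0.25534491]), 'tool_rot': array([ 1.62637690e-01,  9.86685273e-01, -1.01030766e-03, -3.65458259e-04]), 'force': array([ 0.68323962,  0.23432769, -0.21037431]), 'ft_torque': array([ 0.01217831, -0.02681178,  0.05748899]), 'finger_gap': 1.0020450112600252}
scene [[403.0254284119645, 0.0, 257.66539181708714], [0.0, 403.0254284119645, 192.26268359630146], [0.0, 0.0, 1.0]] [[-0.5396, 0.5664, -0.623, 1.2018], [0.8417, 0.3812, -0.3825, 0.4112], [0.0208, -0.7307, -0.6824, 0.8411], [0.0, 0.0, 0.0, 1.0]] 1
top [[397.56380077731916, 0.0, 255.94120611082047], [0.0, 397.56380077731916, 189.52461801123823], [0.0, 0.0, 1.0]] [[0.0156, -0.9971, 0.0745, 0.4105], [-0.9999, -0.0159, -0.0032, -0.0235], [0.0043, -0.0745, -0.9972, 1.0533], [0.0, 0.0, 0.0, 1.0]] 2
wrist [[297.3186396354542, 0.0, 256.8196307346412], [0.0, 297.3186396354542, 194.7121780773511], [0.0, 0.0, 1.0]] [[0.3207, 0.9, 0.2952, 0.1247], [0.9472, -0.3037, -0.1032, 0.6171], [-0.0032, 0.3127, -0.9498, 0.3742], [0.0, 0.0, 0.0, 1.0]] 3
```

View pics/scene0.png

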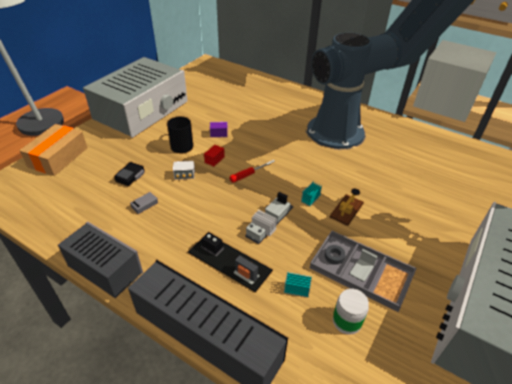

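View pics/top0.png

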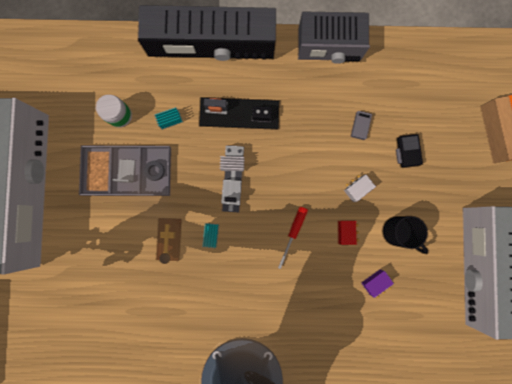

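View pics/wrist0.png

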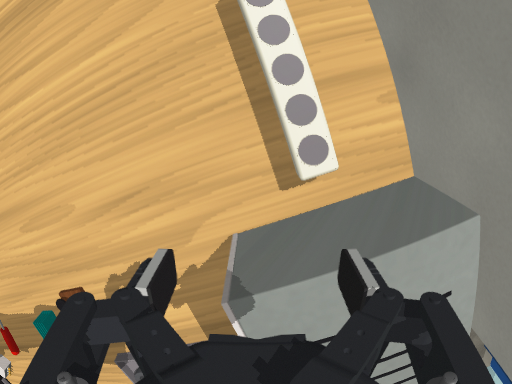

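```bash
cat > h.py <<'E'
import numpy as np, cv2
from station import manip
from scipy.spatial.transform import Rotation as R
def ray(p,uv):
    K=p["K"];T=p["world_from_camera"]
    d=np.array([(uv[0]-K[0,2])/K[0,0],(uv[1]-K[1,2])/K[1,1],1.0])
    return T[:3,3],T[:3,:3]@d
def atz(p,uv,z):
    o,d=ray(p,uv); return o+d*(z-o[2])/d[2]
def proj(p,X):
    T=p["world_from_camera"];c=T[:3,:3].T@(np.asarray(X)-T[:3,3]);K=p["K"]
    return np.array([K[0,0]*c[0]/c[2]+K[0,2],K[1,1]*c[1]/c[2]+K[1,2]])
def crop(p,l,t,r,b,s,name):
    im=p["img"][t:b,l:r,::-1]
    cv2.imwrite(name,cv2.resize(im,None,fx=s,fy=s,interpolation=cv2.INTER_CUBIC))
def tri(ps,uvs):
    A=np.zeros((3,3));b=np.zeros(3)
    for p,uv in zip(ps,uvs):
        o,d=ray(p,uv);d=d/np.linalg.norm(d);M=np.eye(3)-np.outer(d,d);A+=M;b+=M@o
    return np.linalg.solve(A,b)
E
python3 - <<'E'
from h import *
t=manip.snapshot("top");s=manip.snapshot("scene")
crop(t,180,80,400,240,3.6,"pics/topc.png"); crop(s,150,130,310,300,3.5,"pics/scc.png")
for n,z in [("holder",0),("heatsink",.01),("jaw_handle",.054),("filter",0),("filter_center",.02),("liner",.004),("tray",0),("mat",0),("transformer",.008),("relay",.008),("morse_key",0),("coil_core",.004),("bracket",.004)]:
    a=manip.pinpoint(n,t)[:3];b=manip.pinpoint(n,s)[:3]
    print(n,[(atz(t,x["point"],z)[:2].round(3).tolist(),round(x["score"],2)) for x in a],[(atz(s,x["point"],z)[:2].round(3).tolist(),round(x["score"],2)) for x in b])
print(t["shot"],s["shot"])
for n in ["filter","liner","tray","mat","jaw_handle","heatsink","holder"]:
    for p in (t,s):
        for x in manip.regions_of(n,p)[:3]:
            m=x["pixels"].astype(np.uint8)
            r=cv2.minAreaRect(np.argwhere(m)[:,::-1].astype(np.float32)); print(n,round(x["score"],2),[np.round(v,1).tolist() for v in r])
E
```

```text
holder [([0.564, 0.042], 0.84)] [([0.564, 0.028], 0.77)]
heatsink [([0.55, 0.033], 0.69), ([0.672, 0.209], 0.61), ([0.369, 0.095], 0.58)] [([0.553, 0.03], 0.61), ([0.68, 0.214], 0.6), ([0.388, 0.092], 0.53)]
jaw_handle [([0.465, 0.034], 0.9), ([0.664, -0.297], 0.47), ([0.699, 0.081], 0.18)] [([0.456, 0.027], 0.7), ([0.708, -0.26], 0.31)]
filter [([0.501, -0.287], 0.78), ([0.38, -0.268], 0.59), ([0.26, -0.333], 0.56)] [([0.377, -0.273], 0.87), ([0.259, -0.323], 0.59), ([0.498, -0.307], 0.18)]
filter_center [([0.251, -0.342], 0.74), ([0.499, -0.295], 0.69), ([0.374, -0.265], 0.68)] [([0.267, -0.353], 0.82), ([0.505, -0.303], 0.63), ([0.376, -0.269], 0.56)]
liner [([0.538, 0.394], 0.6)] [([0.542, 0.384], 0.71), ([0.536, 0.315], 0.21)]
tray [([0.535, 0.314], 0.55), ([0.544, 0.245], 0.55), ([0.356, 0.187], 0.44)] [([0.536, 0.314], 0.89)]
mat [([0.696, 0.019], 0.64)] [([0.695, 0.024], 0.81), ([0.533, 0.392], 0.22)]
transformer [([0.704, 0.088], 0.76)] [([0.711, 0.078], 0.59), ([0.355, 0.197], 0.51)]
relay [([0.71, 0.092], 0.56), ([0.681, -0.031], 0.54), ([0.603, -0.43], 0.48)] [([0.69, -0.
[... 733 characters left out ...]
2], 25.0]
mat 0.84 [[238.4, 112.8], [80.2, 29.6], 2.3]
mat 0.71 [[357.5, 187.2], [19.0, 26.6], 53.1]
mat 0.87 [[229.7, 261.6], [82.2, 28.6], 29.6]
jaw_handle 0.9 [[230.7, 191.5], [19.2, 25.4], 7.6]
jaw_handle 0.91 [[278.9, 206.4], [19.2, 26.8], 36.9]
heatsink 0.93 [[167.7, 118.5], [17.1, 24.3], 68.2]
heatsink 0.84 [[231.0, 162.5], [15.0, 24.0], 90.0]
heatsink 0.83 [[209.8, 235.3], [13.8, 22.3], 6.3]
heatsink 0.84 [[311.3, 193.2], [14.8, 25.5], 45.0]
heatsink 0.66 [[296.7, 284.6], [26.3, 20.9], 10.0]
heatsink 0.62 [[265.0, 221.5], [26.2, 17.7], 45.0]
holder 0.59 [[231.5, 178.5], [18.5, 66.0], 4.1]
holder 0.57 [[168.2, 240.0], [24.3, 44.4], 2.2]
holder 0.72 [[268.3, 218.6], [20.3, 57.4], 42.4]
```

View pics/topc.png

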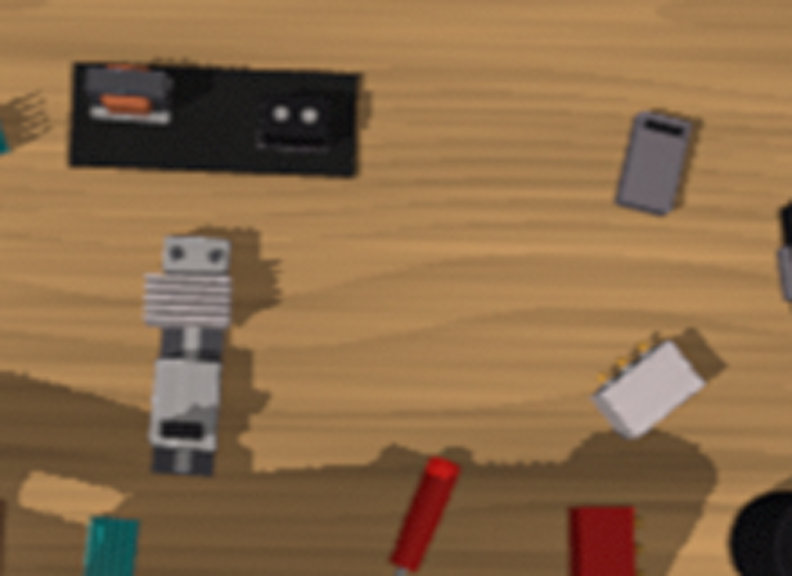

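View pics/scc.png

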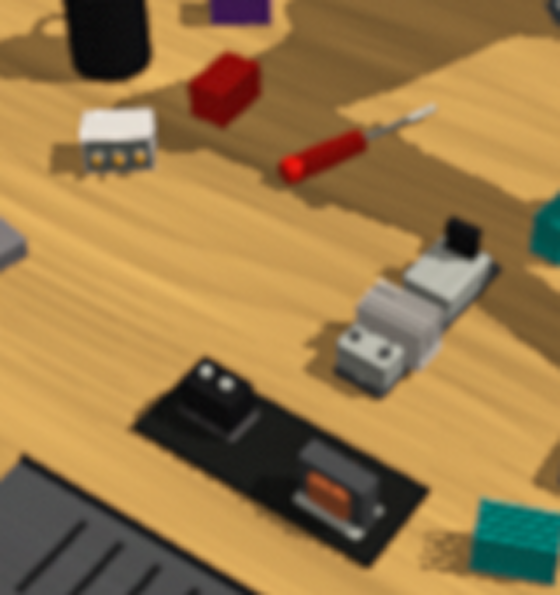

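Request:
play_rows(steps=[[[-0.042, -0.0393, -0.0068, 0, 0, 0], [-0.042, -0.0393, -0.0068, 0, 0, 0], [-0.042, -0.0393, -0.0068, 0, 0, 0], [-0.042, -0.0393, -0.0068, 0, 0, 0], [-0.042, -0.0393, -0.0068, 0, 0, 0], [-0.042, -0.0393, -0.0068, 0, 0, 0], [-0.042, -0.0393, -0.0068, 0, 0, 0], [-0.042, -0.0393, -0.0068, 0, 0, 0], [-0.042, -0.0393, -0.0068, 0, 0, 0], [-0.042, -0.0393, -0.0068, 0, 0, 0]]])

```text
t: 3.5
tcp_pos: [0.4729, 0.0831, 0.3249]
tool_rot: [0.163, 0.987, 0.0, 0.0]
force: [1.5, 0.3, -0.7]
finger_gap: 0.999
```

Request:
play_rows(steps=[[[-0.044, -0.041, -0.007, 0, 0, 0], [0, 0, 0, 0, 0, -7.85], [0, 0, 0, 0, 0, -7.85], [0, 0, 0, 0, 0, 0]]])

```text
t: 4.0
tcp_pos: [0.5007, 0.0317, 0.3313]
tool_rot: [0.027, 1.0, 0.0, 0.0]
force: [-1.0, -0.3, -0.4]
finger_gap: 1.003
```

```bash
python3 - <<'E'
from h import *
s=manip.sense();print(s["t"],s["q"].round(4).tolist(),s["tcp_pos"].round(4).tolist(),s["tool_rot"].round(4).tolist(),s["qd"].round(2))
p=manip.snapshot("wrist");cv2.imwrite("pics/w1.png",cv2.resize(p["img"][:,:,::-1],(800,600)))
import pickle
pickle.dump(p,open("w1.pkl","wb"))
for n in ["scene","top"]: pickle.dump(manip.snapshot(n),open(n+".pkl","wb"))
E
```

```text
4.0 [-0.1599, 0.2714, 1.6377, 0.0, 1.2325, -1.6758] [0.5007, 0.0317, 0.3313] [0.0275, 0.9996, 0.0, 0.0] [ 0.01 -0.    0.   -0.   -0.    0.04]
```

View pics/w1.png

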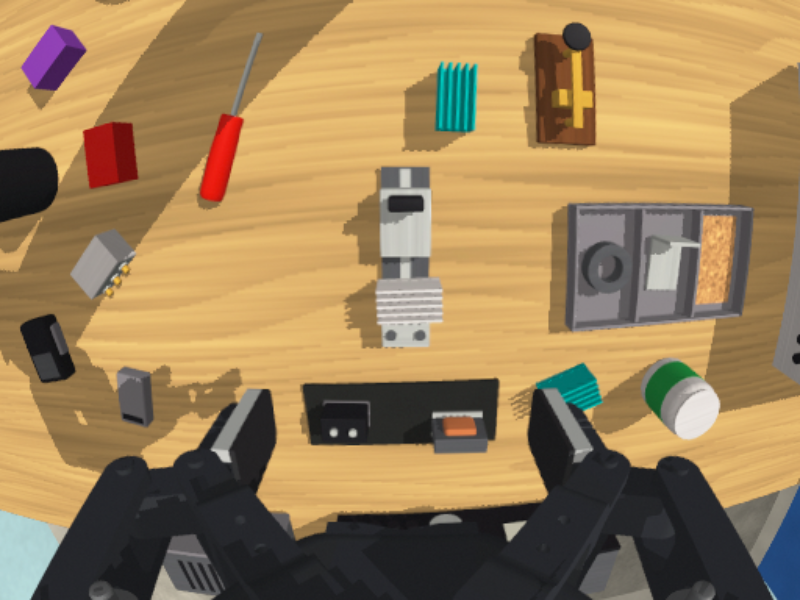

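```bash
cat >> h.py <<'E'
def fray(p,uv):
    K=p["K"];T=p["world_from_camera"]
    a=np.array([uv[0]-K[0,2],uv[1]-K[1,2]])/K[0,0];th=np.hypot(*a)
    d=np.array([*(a/th*np.sin(th)),np.cos(th)]) if th>0 else np.array([0,0,1.])
    return T[:3,3],T[:3,:3]@d
def fatz(p,uv,z):
    o,d=fray(p,uv); return o+d*(z-o[2])/d[2]
def fproj(p,X):
    T=p["world_from_camera"];c=T[:3,:3].T@(np.asarray(X)-T[:3,3]);K=p["K"]
    rr=np.hypot(c[0],c[1]);th=np.arctan2(rr,c[2]);return np.array([K[0,2],K[1,2]])+K[0,0]*th*c[:2]/rr
E
python3 - <<'E'
from h import *
import pickle
p=pickle.load(open("w1.pkl","rb"))
crop(p,230,95,300,230,4.4,"pics/wc1.png")
crop(p,35,135,100,200,8,"pics/wc2.png")
crop(p,355,120,490,220,5.5,"pics/wc3.png")
E
```

```text
(no output)
```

View pics/wc1.png

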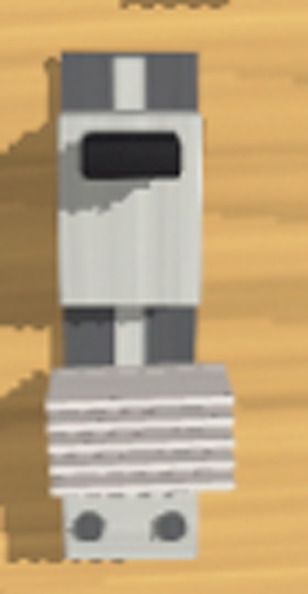

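View pics/wc2.png

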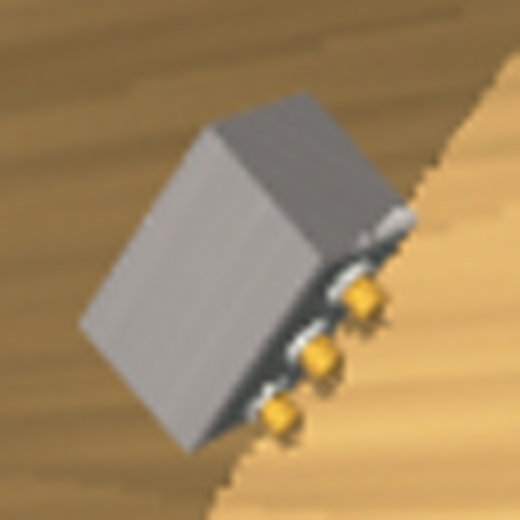

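View pics/wc3.png

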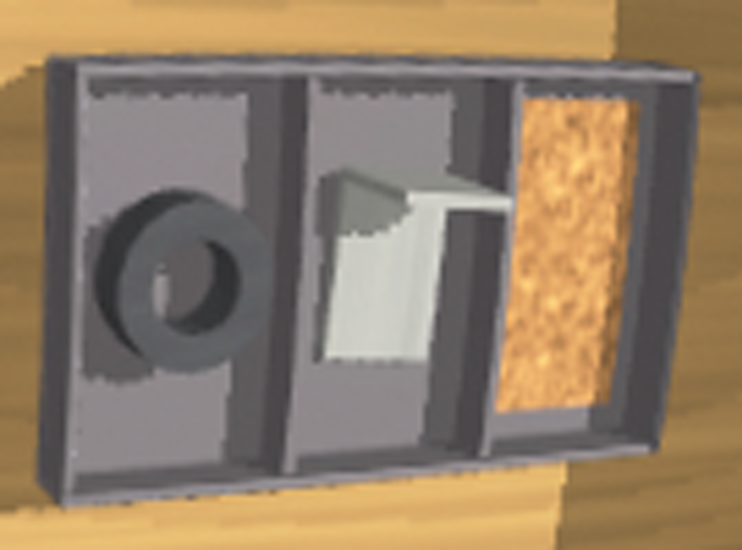

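```bash
python3 - <<'E'
from h import *
import pickle
from scipy.optimize import least_squares
p=pickle.load(open("w1.pkl","rb"))
def g(c,s,o): return [c[0]/s-.5+.5/s+o[0],c[1]/s-.5+.5/s+o[1]]
def f(L,s,o,z): return np.array([fatz(p,g(c,s,o),z) for c in L])*1000
o=(230,95)
print("bed",f([(60,53),(198,52)],4.4,o,.008)[:,:2].round(1).tolist())
print("jawrear",f([(60,113),(200,113)],4.4,o,.034)[:,:2].round(1).tolist())
print("jawfront",f([(57,303),(200,303)],4.4,o,.034)[:,:2].round(1).tolist())
print("fixback",f([(65,557),(197,557)],4.4,o,.034)[:,:2].round(1).tolist())
print("handle",f([(82,133),(180,133),(82,180),(180,180)],4.4,o,.066)[:,:2].round(1).tolist())
print("hs",f([(46,403),(234,397),(52,493),(234,488)],4.4,o,.050)[:,:2].round(1).tolist())
F=f([(208,127),(80,323),(190,452),(322,258)],8,(35,135),.040)[:,:2];print("filt",F.round(1).tolist(),F.mean(0))
for i in range(4): v=F[(i+1)%4]-F[i];print(np.hypot(*v).round(1),np.degrees(np.arctan2(v[1],v[0])).round(1))
t=f([(62,58),(697,72),(655,450),(62,505)],5.5,(355,120),.024)[:,:2];print("tray",t.round(1).tolist(),t.mean(0))
for i in range(4): v=t[(i+1)%4]-t[i];print(np.hypot(*v).round(1),np.degrees(np.arctan2(v[1],v[0])).round(1))
l=f([(523,97),(638,100),(607,407),(497,412)],5.5,(355,120),.005)[:,:2];print("liner",l.round(1).tolist(),l.mean(0))
E
```

```text
bed [[429.3, 14.9], [431.4, 60.8]]
jawrear [[447.9, 14.9], [450.2, 59.1]]
jawfront [[509.5, 10.0], [512.0, 56.5]]
fixback [[599.0, 6.6], [601.5, 52.2]]
handle [[452.1, 22.6], [453.6, 51.2], [466.0, 21.8], [467.6, 50.5]]
hs [[538.5, 5.3], [539.7, 65.4], [569.2, 5.1], [570.7, 64.5]]
filt [[462.4, -287.4], [500.0, -335.0], [530.7, -310.4], [492.3, -263.1]] [ 496.36717198 -298.95926715]
60.7 -51.7
39.3 38.8
60.9 129.1
38.6 -140.9
tray [[468.3, 195.7], [467.4, 428.9], [595.9, 430.6], [598.7, 201.7]] [532.5781471  314.22066639]
233.2 90.2
128.5 0.7
228.9 -89.3
130.5 -177.4
liner [[480.2, 367.7], [479.9, 418.9], [586.2, 420.5], [585.3, 370.0]] [532.90558214 394.27174998]
```

Request:
play_rows(steps=[[[-0.0134, 0.0016, 0.048, 0, 0, 0], [-0.0134, 0.0016, 0.048, 0, 0, 0], [-0.0134, 0.0016, 0.048, 0, 0, 0], [-0.0133, 0.0015, 0.048, 0, 0, 0], [0, 0, 0.045, 0, 0, 0], [0, 0, 0.035, 0, 0, 0], [0, 0, 0.021, 0, 0, 0], [0, 0, 0, 0, 0, 0]]])

```text
t: 5.15
tcp_pos: [0.5535, 0.0358, 0.0368]
tool_rot: [0.027, 1.0, 0.0, -0.002]
force: [-0.1, -0.2, 0.1]
finger_gap: 1.004
```

```bash
python3 - <<'E'
from h import *
s=manip.sense();print(s["t"],s["q"].round(4).tolist(),s["tcp_pos"].round(4).tolist(),s["force"].round(1),manip.tips_ahead)
p=manip.snapshot("wrist");cv2.imwrite("pics/w2.png",cv2.resize(p["img"][:,:,::-1],(800,600)))
E
```

```text
5.15 [-0.1368, 0.7752, 1.7512, -0.0001, 0.6188, -1.6544] [0.5535, 0.0358, 0.0368] [-0.1 -0.2  0.1] 0.025
```

View pics/w2.png

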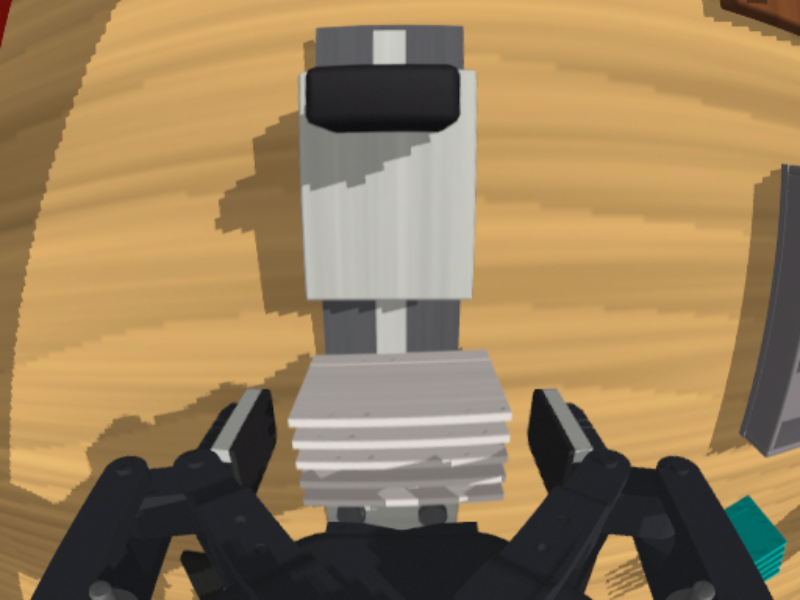

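Request:
play_rows(steps=[[[0, 0, 0, 0, 0, 0], [0, 0, 0, 0, 0, 0], [0, 0, 0, 0, 0, 0], [0, 0, 0, 0, 0, 0], [0, 0, 0, 0, 0, 0]]], fingers=0, squeeze=50)

```text
t: 5.82
tcp_pos: [0.5555, 0.0354, 0.04]
tool_rot: [0.026, 1.0, -0.0, 0.002]
force: [0.3, -0.3, 6.3]
finger_gap: 0.693
```

Request:
play_rows(steps=[[[0, 0, -0.015, 0, 0, 0], [0, 0, -0.03, 0, 0, 0], [0, 0, -0.045, 0, 0, 0], [0, 0, -0.04, 0, 0, 0], [0, 0, 0, 0, 0, 0]]])

```text
t: 6.45
tcp_pos: [0.5566, 0.0352, 0.1724]
tool_rot: [0.026, 1.0, -0.0, 0.004]
force: [0.4, -0.4, -0.4]
finger_gap: 0.696
```

```bash
python3 - <<'E'
from h import *
s=manip.sense();print(s["t"],s["q"].round(4).tolist(),s["tcp_pos"].round(4).tolist(),s["tool_rot"].round(4),s["force"].round(1))
p=manip.snapshot("wrist");cv2.imwrite("pics/w3.png",cv2.resize(p["img"][:,:,::-1],(800,600)))
E
```

```text
6.45 [-0.1373, 0.5489, 1.6879, -0.0, 0.8962, -1.6553] [0.5566, 0.0352, 0.1724] [ 2.640e-02  9.996e-01 -5.000e-04  4.200e-03] [ 0.4 -0.4 -0.4]
```

View pics/w3.png

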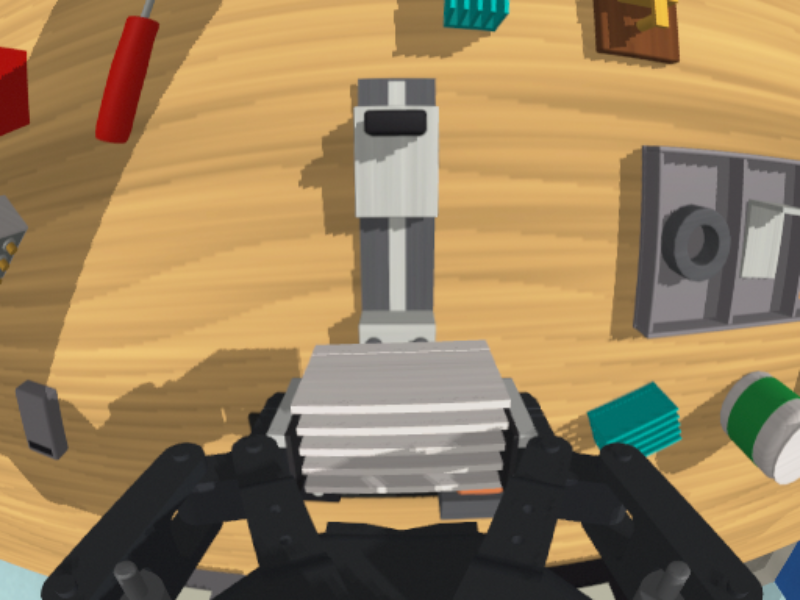

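Request:
play_rows(steps=[[[0.0061, 0.0506, 0, 0, 0, 0], [0.0061, 0.0506, 0, 0, 0, 0], [0.0061, 0.0506, 0, 0, 0, 0], [0.0061, 0.0506, 0, 0, 0, 0], [0.0061, 0.0506, 0, 0, 0, 0], [0.0061, 0.0506, 0, 0, 0, 0], [0.0061, 0.0506, 0, 0, 0, 0]]])

```text
t: 7.38
tcp_pos: [0.529, 0.3923, 0.1663]
tool_rot: [0.026, 1.0, -0.001, -0.002]
force: [0.3, 0.4, -0.4]
finger_gap: 0.696
```

Request:
play_rows(steps=[[[0, 0, 0, 0, 0, 9.67], [0, 0, 0, 0, 0, 9.67], [0, 0, 0, 0, 0, 9.67], [0, 0, 0, 0, 0, 9.67], [0, 0, 0, 0, 0, 9.67], [0, 0, 0, 0, 0, 9.67], [0, 0, 0, 0, 0, 9.67], [0, 0, 0, 0, 0, 9.67], [0, 0, 0, 0, 0, 9.67], [0, 0, 0, 0, 0, 0]]])

```text
t: 8.62
tcp_pos: [0.5294, 0.3907, 0.1665]
tool_rot: [0.707, 0.707, -0.002, -0.001]
force: [-0.4, -0.4, -1.8]
finger_gap: 0.69
```

```bash
python3 - <<'E'
from h import *
s=manip.sense();print(s["t"],s["q"].round(4).tolist(),s["tcp_pos"].round(4).tolist(),s["tool_rot"].round(4),s["force"].round(1))
T=R.from_quat(s["tool_rot"]).as_matrix();print(T.round(3))
p=manip.snapshot("wrist");cv2.imwrite("pics/w4.png",cv2.resize(p["img"][:,:,::-1],(800,600)))
E
```

```text
8.625 [0.4663, 0.6755, 1.4197, -0.0, 1.0502, 0.4654] [0.5294, 0.3907, 0.1665] [ 7.068e-01  7.074e-01 -1.800e-03 -6.000e-04] [-0.4 -0.4 -1.8]
[[-0.001  1.    -0.003]
 [ 1.     0.001 -0.002]
 [-0.002 -0.003 -1.   ]]
```

View pics/w4.png

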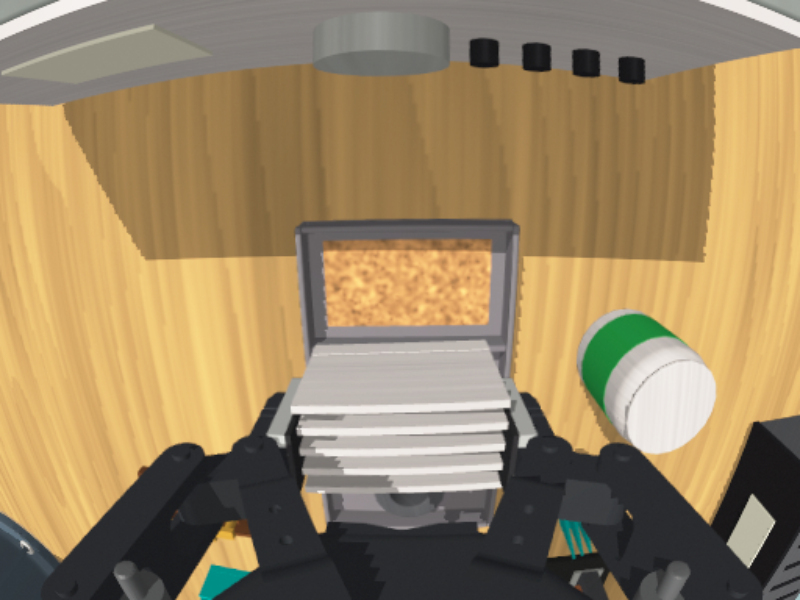

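```bash
python3 - <<'E'
from h import *
from scipy.optimize import least_squares
p=manip.snapshot("wrist")
L=np.array([fatz(p,(np.array(c)+.5)/1.5625-.5,.005) for c in [(323,240),(491,240),(490,325),(325,327)]])
print(L.round(4),L.mean(0))
Q=[[1.06553812,.528446416,1.43390476,0,1.1813902,-.178535905],[-0.1599,0.2714,1.6377,0,1.2325,-1.6758],[-0.1368,0.7752,1.7512,0,.6188,-1.6544],[-0.1373,0.5489,1.6879,0,.8962,-1.6553],[0.4663,0.6755,1.4197,0,1.0502,0.4654]]
P=[[0.2002534,0.59135314,0.25534491],[.5007,.0317,.3313],[.5535,.0358,.0368],[.5566,.0352,.1724],[.5294,.3907,.1665]]
# unknown: h,a1,lat,L1,fore-perp a3,L2,L3
def fk(q,x):
    h,a1,lat,L1,a3,L2,L3=x
    r=a1+L1*np.sin(q[1]);z=h+L1*np.cos(q[1])
    f=q[1]+q[2]; r+=L2*np.sin(f)+a3*np.cos(f); z+=L2*np.cos(f)-a3*np.sin(f)
    g=f+q[4]; r+=L3*np.sin(g); z+=L3*np.cos(g)
    c,s=np.cos(q[0]),np.sin(q[0])
    return np.array([c*r-s*lat,s*r+c*lat,z])
for x0 in ([.2,0,.1,.4,0,.4,.2],[.3,0,.1,.4,0,.3,.2],[.15,0,.1,.4,.05,.4,.25]):
    r=least_squares(lambda x:np.ravel([fk(q,x)-np.array(t) for q,t in zip(Q,P)]),x0);print(r.x.round(4),r.fun.round(4),r.cost)
E
```

```text
[[0.4809 0.4197 0.005 ]
 [0.5847 0.4201 0.005 ]
 [0.5873 0.3639 0.005 ]
 [0.4795 0.3622 0.005 ]] [0.53310314 0.39150526 0.005     ]
[2.657e-01 1.000e-04 1.110e-01 5.877e-01 1.140e-01 3.916e-01 2.631e-01] [-0.     -0.     -0.      0.     -0.      0.      0.      0.0001 -0.
 -0.     -0.0001  0.      0.      0.      0.    ] 3.4916484955082355e-09
[2.657e-01 1.000e-04 1.110e-01 5.877e-01 1.140e-01 3.916e-01 2.631e-01] [-0.     -0.     -0.      0.     -0.      0.      0.      0.0001 -0.
 -0.     -0.0001  0.      0.      0.      0.    ] 3.4916484946152357e-09
[2.657e-01 1.000e-04 1.110e-01 5.877e-01 1.140e-01 3.916e-01 2.631e-01] [-0.     -0.     -0.      0.     -0.      0.      0.      0.0001 -0.
 -0.     -0.0001  0.      0.      0.      0.    ] 3.4916484958760964e-09
```

Request:
play_rows(steps=[[[0.0008, 0.0036, 0.04, 0, 0, 0], [0, 0, 0.04, 0, 0, 0], [0, 0, 0.03, 0, 0, 0], [0, 0, 0.01, 0, 0, 0], [0, 0, 0.004, 0, 0, 0], [0, 0, 0, 0, 0, 0]]])

```text
t: 9.48
tcp_pos: [0.5348, 0.3925, 0.0452]
tool_rot: [0.707, 0.707, 0.001, 0.0]
force: [0.1, -0.1, -1.0]
finger_gap: 0.687
```

Request:
play_rows(steps=[[[0, 0, 0.003, 0, 0, 0], [0, 0, 0.003, 0, 0, 0], [0, 0, 0, 0, 0, 0]]])

```text
t: 9.85
tcp_pos: [0.534, 0.3921, 0.0384]
tool_rot: [0.707, 0.707, -0.0, -0.0]
force: [-0.9, -0.0, -1.6]
finger_gap: 0.693
```

Request:
play_rows(steps=[[[0, 0, 0.002, 0, 0, 0], [0, 0, 0, 0, 0, 0]]])

```text
t: 10.1
tcp_pos: [0.534, 0.3921, 0.0362]
tool_rot: [0.707, 0.707, -0.0, -0.0]
force: [-0.7, -0.1, -0.3]
finger_gap: 0.694
```

Request:
play_rows(steps=[[[0, 0, 0, 0, 0, 0], [0, 0, 0, 0, 0, 0], [0, 0, 0, 0, 0, 0]]], fingers=0.82)

```text
t: 10.48
tcp_pos: [0.5343, 0.3922, 0.0365]
tool_rot: [0.707, 0.707, 0.0, 0.0]
force: [-0.1, 0.1, -0.2]
finger_gap: 0.82
```

Request:
play_rows(steps=[[[0, 0, -0.02, 0, 0, 0], [0, 0, -0.05, 0, 0, 0], [0, 0, -0.06, 0, 0, 0], [0, 0, -0.06, 0, 0, 0], [0, 0, -0.04, 0, 0, 0], [0, 0, 0, 0, 0, 0]]])

```text
t: 11.22
tcp_pos: [0.5362, 0.3933, 0.2729]
tool_rot: [0.707, 0.707, 0.006, 0.002]
force: [-0.3, -0.5, -0.5]
finger_gap: 0.823
```

```bash
cat >> h.py <<'E'
X=[.2657,.0001,.111,.5877,.114,.3916,.2631]
LO=np.array([-3.08,-.75,.22,-1.43,0,-2.85]);HI=np.array([3.08,2.2,2.44,4.57,2.65,2.85])
def FK(q):
    h,a1,lat,L1,a3,L2,L3=X
    Rz=lambda a:R.from_euler('z',a);Ry=lambda a:R.from_euler('y',a)
    r=Rz(q[0]);p=np.array([0,0,h])+r.apply([0,lat,0])
    r=r*Ry(q[1]);p=p+r.apply([0,0,L1])
    r=r*Ry(q[2]);p=p+r.apply([a3,0,L2])
    r=r*Rz(q[3])*Ry(q[4]);p=p+r.apply([0,0,L3])
    r=r*Rz(q[5])
    return p,r*OFF
OFF=R.identity()
q0=np.array([1.06553812,.528446416,1.43390476,0,1.1813902,-.178535905])
OFF=FK(q0)[1].inv()*R.from_quat([.16263769,.986685273,-.001,-.000365])
from scipy.optimize import least_squares
def IK(pos,rot,q):
    def f(x):
        p,r=FK(x);return np.r_[(p-pos)*5,(rot.inv()*r).as_rotvec()]
    return least_squares(f,np.clip(q,LO+.01,HI-.01),bounds=(LO,HI))
def mk(s_yaw,tilt):
    # tool pointing down, tool x at yaw s_yaw ; then turn about tool y by tilt
    c,s=np.cos(s_yaw),np.sin(s_yaw)
    M=np.array([[c,s,0],[s,-c,0],[0,0,-1]]).T
    M=np.column_stack([[c,s,0],np.cross([0,0,-1],[c,s,0]),[0,0,-1]])
    return R.from_matrix(M)*R.from_euler('y',tilt)
E
python3 - <<'E'
from h import *
s=manip.sense();print(s["t"],s["q"].round(4).tolist(),s["tcp_pos"].round(4).tolist(),s["force"].round(1))
p,r=FK(s["q"]);print(p.round(4),OFF.as_euler('xyz',True).round(2),(r.inv()*R.from_quat(s["tool_rot"])).as_rotvec().round(4))
w=manip.snapshot("wrist");cv2.imwrite("pics/w5.png",cv2.resize(w["img"][:,:,::-1],(800,600)))
for yaw in (38.8,0):
  for tl in (-60,-45,-30,0,30,45,60):
    rot=mk(np.radians(yaw),np.radians(tl)); c=np.array([.496,-.299,.02]) if yaw>1 else np.array([.555,.032,.028])
    pos=c-rot.apply([0,0,1])*.013
    best=min((IK(pos,rot,np.array(q)) for q in ([-.5,.7,1.6,0,1,.5],[-.5,.7,1.6,1,1,.5],[-.5,.7,1.6,-1,1,.5],[-.5,.7,1.6,1,1,-1.5],[-.5,.7,1.6,2.5,1,-1.5])),key=lambda z:z.cost)
    print(yaw,tl,rot.apply([0,0,1]).round(2),best.cost.round(6),best.x.round(2))
E
```

```text
11.225 [0.4652, 0.5623, 1.3152, 0.0, 1.2524, 0.466] [0.5362, 0.3933, 0.2729] [-0.3 -0.5 -0.5]
[0.5359 0.3932 0.2729] [-0.  0. 90.] [ 0. -0. -0.]
38.8 -60 [-0.67 -0.54 -0.5 ] 0.0 [-0.37  1.1   1.34 -0.86  1.46  0.97]
38.8 -45 [-0.55 -0.44 -0.71] 0.0 [-0.43  0.99  1.43 -0.73  1.24  0.9 ]
38.8 -30 [-0.39 -0.31 -0.87] 0.0 [-0.51  0.9   1.53 -0.58  1.01  0.77]
38.8 0 [ 0.  0. -1.] 0.0 [-0.74  0.8   1.69 -0.    0.65  0.16]
38.8 30 [ 0.39  0.31 -0.87] 0.0 [-0.99  0.85  1.77  0.81  0.76 -0.76]
38.8 45 [ 0.55  0.44 -0.71] 0.0 [-1.09  0.93  1.78  1.02  0.95 -1.04]
38.8 60 [ 0.67  0.54 -0.5 ] 0.0 [-1.17  1.04  1.75  1.13  1.17 -1.2 ]
0 -60 [-0.87  0.   -0.5 ] 0.0 [-0.1   1.17  1.04 -0.09  1.97  1.48]
0 -45 [-0.71  0.   -0.71] 0.0 [-0.11  1.05  1.2  -0.08  1.67  1.49]
0 -30 [-0.5   0.   -0.87] 0.0 [-0.11  0.93  1.38 -0.06  1.35  1.48]
0 0 [ 0.  0. -1.] 0.0 [-0.14  0.77  1.75  0.    0.62  1.43]
0 30 [ 0.5   0.   -0.87] 0.0 [-0.19  0.8   2.1   2.81  0.29 -1.42]
0 45 [ 0.71  0.   -0.71] 0.0 [-0.22  0.95  2.24  2.93  0.83 -1.59]
0 60 [ 0.87  0.   -0.5 ] 0.0 [-0.26  1.18  2.33  2.92  1.4  -1.66]
```

View pics/w5.png

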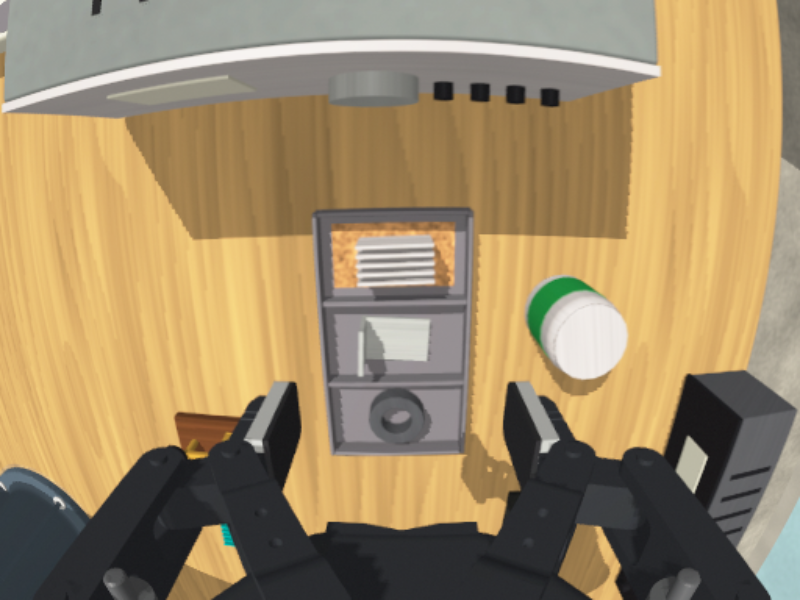

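Request:
play_rows(steps=[[[-0.0577, -0.0033, 0.0017, 0, 0, 0], [-0.0577, -0.0033, 0.0017, 0, 0, 0], [-0.0577, -0.0033, 0.0017, 0, 0, 0], [-0.0577, -0.0033, 0.0017, 0, 0, 0], [-0.0577, -0.0033, 0.0017, 0, 0, 0], [-0.0577, -0.0033, 0.0017, 0, 0, 0], [-0.0577, -0.0033, 0.0017, 0, 0, 0], [-0.0577, -0.0033, 0.0017, 0, 0, 0], [-0.0577, -0.0033, 0.0017, 0, 0, 0], [-0.0577, -0.0033, 0.0017, 0, 0, 0]]], fingers=1)

```text
t: 12.52
tcp_pos: [0.4992, -0.1861, 0.248]
tool_rot: [0.708, 0.707, -0.0, -0.002]
force: [0.2, 0.2, 0.5]
finger_gap: 1.0
```

Request:
play_rows(steps=[[[-0.0577, -0.0033, 0.0017, 0, 0, 0], [-0.0577, -0.0033, 0.0017, 0, 0, 0], [0, 0, 0, 0, 0, 10.24], [0, 0, 0, 0, 0, 10.24], [0, 0, 0, 0, 0, 10.24], [0, 0, 0, 0, 0, 10.24], [0, 0, 0, 0, 0, 10.24], [0, 0, 0, 0, 0, 0], [0, 0, 0, 0, 0, 0]]])

```text
t: 13.65
tcp_pos: [0.4934, -0.2998, 0.2452]
tool_rot: [0.943, 0.333, -0.0, -0.001]
force: [0.1, -0.6, -0.3]
finger_gap: 1.0
```

```bash
python3 - <<'E'
from h import *
import pickle
s=manip.sense();print(s["t"],s["q"].round(4).tolist(),s["tcp_pos"].round(4).tolist(),s["tool_rot"].round(4).tolist())
w=manip.snapshot("wrist");pickle.dump(w,open("w6.pkl","wb"));cv2.imwrite("pics/w6.png",cv2.resize(w["img"][:,:,::-1],(800,600)))
E
```

```text
13.65 [-0.7394, 0.4771, 1.5655, -0.0, 1.1008, 0.1526] [0.4934, -0.2998, 0.2452] [0.943, 0.3329, -0.0004, -0.0008]
```

View pics/w6.png

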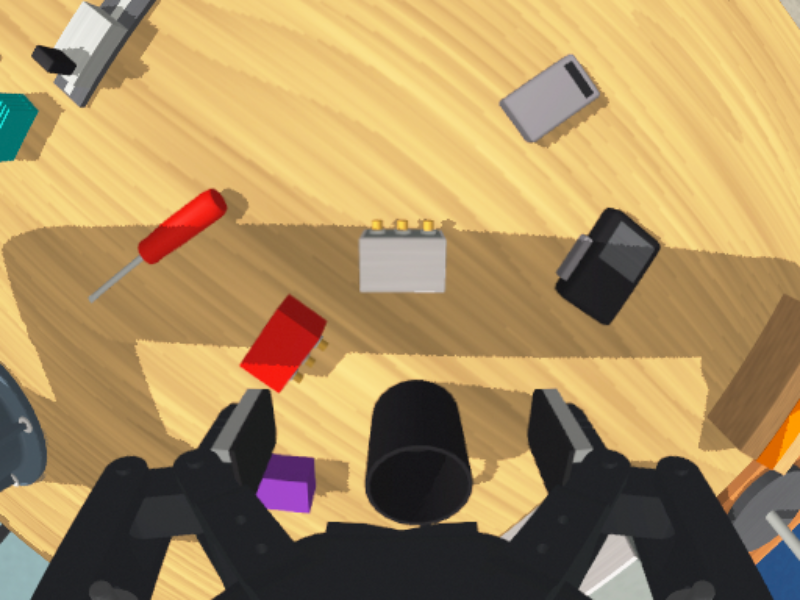

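```bash
python3 - <<'E'
from h import *
import pickle
p=pickle.load(open("w6.pkl","rb"))
F=np.array([fatz(p,(np.array(c)+.5)/1.5625-.5,.04) for c in [(359.5,237),(445.5,237.5),(445.5,292.5),(359.5,291.5)]])*1000
print(F.round(1).tolist(),F.mean(0))
for i in range(4): v=F[(i+1)%4]-F[i];print(np.hypot(*v[:2]).round(1),np.degrees(np.arctan2(v[1],v[0])).round(1))
c=np.r_[F.mean(0)[:2]/1000,.02]
s=manip.sense();Tr=R.from_quat(s["tool_rot"])
yaw=np.radians(38.8)
rot=mk(yaw,np.radians(-45));a=rot.apply([0,0,1])
print("turn",np.degrees((Tr.inv()*rot).as_rotvec()))
for d in (.08,.013):
    pos=c-a*d;print(pos.round(4),"from now in current tool",Tr.inv().apply(pos-s["tcp_pos"]).round(4), IK(pos,rot,s["q"]).x.round(2))
E
```

```text
[[493.3, -262.1, 40.0], [531.3, -309.7, 40.0], [500.2, -336.0, 40.0], [461.3, -286.7, 40.0]] [ 496.53109436 -298.60410011   40.        ]
60.8 -51.4
40.7 -139.7
62.8 128.2
40.3 37.6
turn [ -0.04592652 -44.99012539   0.08336163]
[ 0.5406 -0.2632  0.0766] from now in current tool [0.0597 0.0011 0.1688] [-0.37  0.95  1.36 -0.68  1.36  0.85]
[ 0.5037 -0.2928  0.0292] from now in current tool [0.0124 0.0011 0.2162] [-0.43  0.99  1.43 -0.73  1.24  0.9 ]
```

Request:
play_rows(steps=[[[0, 0, 0, 0, -9, 0], [0, 0, 0, 0, -9, 0], [0, 0, 0, 0, -9, 0], [0, 0, 0, 0, -9, 0], [0, 0, 0, 0, -9, 0], [0.0404, 0.0003, 0.0193, 0, 0, 0], [0.0404, 0.0003, 0.0193, 0, 0, 0], [0.0404, 0.0003, 0.0193, 0, 0, 0], [0.0404, 0.0003, 0.0193, 0, 0, 0], [0, 0, 0, 0, 0, 0]]])

```text
t: 14.95
tcp_pos: [0.5396, -0.2623, 0.0735]
tool_rot: [0.87, 0.308, -0.363, 0.124]
force: [-0.2, 0.2, 0.9]
finger_gap: 0.999
```

```bash
python3 - <<'E'
from h import *
s=manip.sense();Tr=R.from_quat(s["tool_rot"])
c=np.array([.4965,-.2987,.02]);rot=mk(np.radians(38.6),np.radians(-45));a=rot.apply([0,0,1])
print(s["t"],s["q"].round(3),s["tcp_pos"].round(4),"turn",np.degrees((Tr.inv()*rot).as_rotvec()).round(2))
print(Tr.inv().apply(c-a*.013-s["tcp_pos"]).round(4))
w=manip.snapshot("wrist");cv2.imwrite("pics/w7.png",cv2.resize(w["img"][:,:,::-1],(800,600)))
E
```

```text
14.95 [-0.362  0.959  1.344 -0.671  1.369  0.851] [ 0.5396 -0.2623  0.0735] turn [-0.13  0.19  0.48]
[-0.0019  0.0017  0.0647]
```

View pics/w7.png

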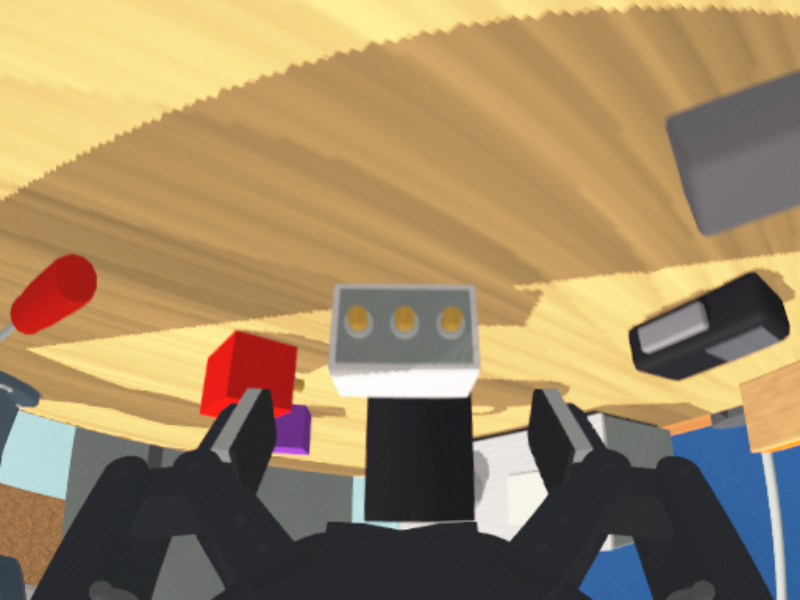

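Request:
play_rows(steps=[[[-0.0019, 0.0017, 0.025, 0, 0, 0], [0, 0, 0.022, 0, 0, 0], [0, 0, 0.012, 0, 0, 0], [0, 0, 0.0055, 0, 0, 0], [0, 0, 0, 0, 0, 0]]])

```text
t: 15.62
tcp_pos: [0.5059, -0.2948, 0.0335]
tool_rot: [0.872, 0.306, -0.361, 0.127]
force: [0.0, 0.7, -0.2]
finger_gap: 1.0
```

Request:
play_rows(steps=[[[0, 0, 0, 0, 0, 0], [0, 0, 0, 0, 0, 0], [0, 0, 0, 0, 0, 0], [0, 0, 0, 0, 0, 0], [0, 0, 0, 0, 0, 0]]], fingers=0, squeeze=70)

```text
t: 16.25
tcp_pos: [0.5063, -0.2942, 0.0337]
tool_rot: [0.872, 0.307, -0.361, 0.127]
force: [1.6, 2.7, 5.6]
finger_gap: 0.713
```

```bash
python3 - <<'E'
from h import *
s=manip.sense();Tr=R.from_quat(s["tool_rot"])
c=np.array([.4965,-.2987,.02])
print(s["t"],s["q"].round(3),s["tcp_pos"].round(4),s["force"],"c in tool",Tr.inv().apply(c-s["tcp_pos"]).round(4),s["finger_gap"])
w=manip.snapshot("wrist");cv2.imwrite("pics/w8.png",cv2.resize(w["img"][:,:,::-1],(800,600)))
E
```

```text
16.25 [-0.423  0.996  1.416 -0.726  1.251  0.896] [ 0.5063 -0.2942  0.0337] [1.61365407 2.66940707 5.61781757] c in tool [ 0.0023 -0.0026  0.0171] 0.7126867696877112
```

View pics/w8.png

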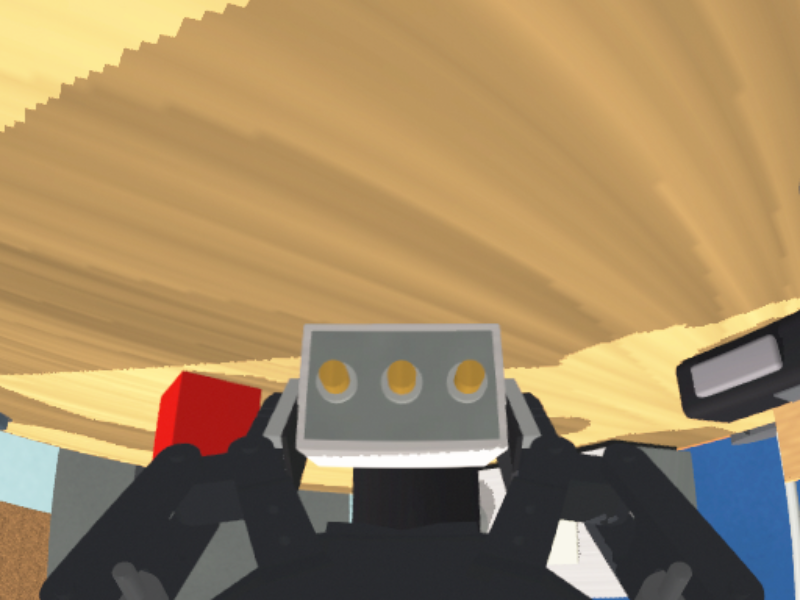

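Request:
play_rows(steps=[[[-0.02, 0, -0.02, 0, 0, 0], [-0.035, 0, -0.035, 0, 0, 0], [-0.04, 0, -0.04, 0, 0, 0], [-0.025, 0, -0.025, 0, 0, 0], [0, 0, 0, 0, 9, 0], [0, 0, 0, 0, 9, 0], [0, 0, 0, 0, 9, 0], [0, 0, 0, 0, 9, 0], [0, 0, 0, 0, 9, 0], [0, 0, 0, 0, 0, 0]]])

```text
t: 17.55
tcp_pos: [0.5036, -0.2958, 0.2022]
tool_rot: [0.944, 0.33, -0.001, -0.0]
force: [0.7, 0.0, -2.3]
finger_gap: 0.715
```

Request:
play_rows(steps=[[[0, 0, 0, 0, 0, -9.9], [0, 0, 0, 0, 0, -9.9], [0, 0, 0, 0, 0, -9.9], [0, 0, 0, 0, 0, -9.9], [0, 0, 0, 0, 0, -9.9], [0, 0, 0, 0, 0, -9.9], [0, 0, 0, 0, 0, -9.9]]])

```text
t: 18.42
tcp_pos: [0.5059, -0.2935, 0.2016]
tool_rot: [0.585, 0.811, -0.001, -0.001]
force: [-0.1, -0.1, -2.1]
finger_gap: 0.713
```

Request:
play_rows(steps=[[[0, 0, 0, 0, 0, -9.9], [0, 0, 0, 0, 0, -9.9], [0, 0, 0, 0, 0, -9.9], [0, 0, 0, 0, 0, -9.9], [0, 0, 0, 0, 0, -9.9], [0, 0, 0, 0, 0, -9.9], [0, 0, 0, 0, 0, -9.9], [0, 0, 0, 0, 0, 0]]])

```text
t: 19.42
tcp_pos: [0.506, -0.2936, 0.2018]
tool_rot: [0.023, 1.0, -0.0, -0.001]
force: [0.4, 0.0, -2.8]
finger_gap: 0.714
```

```bash
python3 - <<'E'
from h import *
s=manip.sense();Tr=R.from_quat(s["tool_rot"])
print(s["t"],s["q"].round(3),s["tcp_pos"].round(4),s["force"].round(1))
yaw=np.radians(177.14)
rot=mk(yaw,np.radians(45));v=mk(yaw,0)
print("turn to vertical",np.degrees((Tr.inv()*v).as_rotvec()).round(2))
off=np.array([.0023,-.0026,.0171])
for z in (.10,.028):
    pos=np.array([.5547,.0317,z])-rot.apply(off)
    k=IK(pos,rot,s["q"]);print(pos.round(4),k.cost,k.x.round(3),Tr.inv().apply(pos-s["tcp_pos"]).round(4))
w=manip.snapshot("wrist");cv2.imwrite("pics/w9.png",cv2.resize(w["img"][:,:,::-1],(800,600)))
E
```

```text
19.425 [-7.160e-01  5.420e-01  1.588e+00 -2.000e-03  1.013e+00 -2.239e+00] [ 0.506  -0.2936  0.2018] [ 0.4  0.  -2.8]
turn to vertical [-0.03 -0.14  0.18]
[0.5685 0.0336 0.1105] 3.626128433897509e-24 [-0.115  0.955  1.19  -0.047  1.78  -1.627] [-0.0474  0.3298  0.091 ]
[0.5685 0.0336 0.0385] 5.995085397095079e-21 [-0.115  1.052  1.189 -0.047  1.685 -1.622] [-0.0476  0.3299  0.163 ]
```

View pics/w9.png

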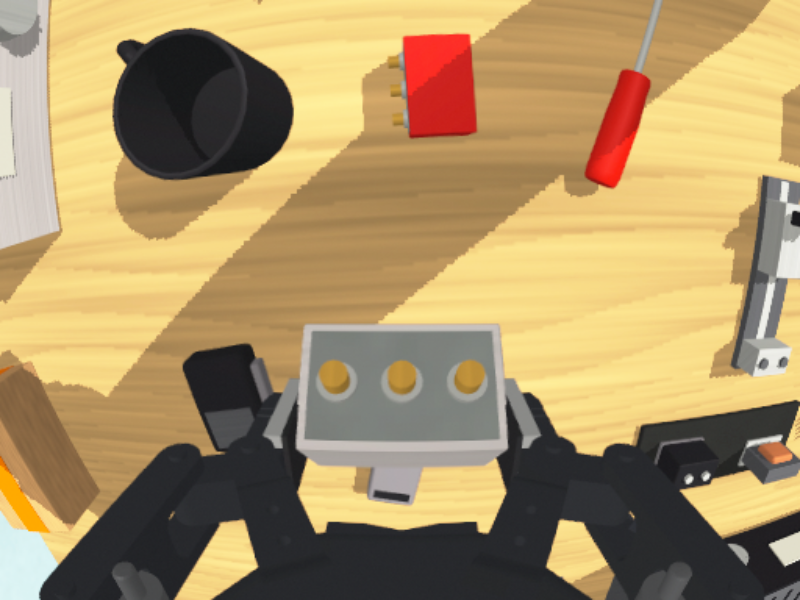

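Request:
play_rows(steps=[[[-0.0079, 0.055, 0, 0, 0, 0], [-0.0079, 0.055, 0, 0, 0, 0], [-0.0079, 0.055, 0, 0, 0, 0], [-0.0079, 0.055, 0, 0, 0, 0], [-0.0079, 0.055, 0, 0, 0, 0], [-0.0079, 0.055, 0, 0, 0, 0], [0, 0, 0, 0, 9, 0], [0, 0, 0, 0, 9, 0], [0, 0, 0, 0, 9, 0]]])

```text
t: 20.6
tcp_pos: [0.569, 0.0335, 0.2029]
tool_rot: [0.023, 0.972, 0.004, -0.235]
force: [-0.1, -0.7, -2.7]
finger_gap: 0.711
```

Request:
play_rows(steps=[[[0, 0, 0, 0, 9, 0], [0, 0, 0, 0, 9, 0], [-0.032, 0, 0.032, 0, 0, 0], [-0.032, 0, 0.032, 0, 0, 0], [0, 0, 0, 0, 0, 0]]])

```text
t: 21.22
tcp_pos: [0.5662, 0.0334, 0.1083]
tool_rot: [0.022, 0.922, 0.008, -0.386]
force: [-0.7, -0.2, -1.1]
finger_gap: 0.711
```

```bash
cat > tgt.py <<'E'
from h import *
s=manip.sense();Tr=R.from_quat(s["tool_rot"])
H=np.array([.5547,.0317,0]);yaw=np.radians(-2.86);hx=np.array([np.cos(yaw),np.sin(yaw),0])
rot=mk(np.radians(177.14),np.radians(45))
off=np.array([.0023,-.0026,.0171])
print(s["t"],s["tcp_pos"].round(4),s["force"].round(1),"turn",np.degrees((Tr.inv()*rot).as_rotvec()).round(2))
d=s["tcp_pos"]+Tr.apply(off)-H;print("block centre in holder",R.from_rotvec([0,0,-yaw]).apply(d).round(4))
for z in (.06,.028):
    pos=H+hx*-.007+[0,0,z]-rot.apply(off);print(z,Tr.inv().apply(pos-s["tcp_pos"]).round(4))
E
python3 - <<'E'
from tgt import *
w=manip.snapshot("wrist");cv2.imwrite("pics/w10.png",cv2.resize(w["img"][:,:,::-1],(800,600)))
p=manip.snapshot("scene");crop(p,180,110,340,260,4,"pics/s10.png")
E
```

```text
21.225 [0.5662 0.0334 0.1083] [-0.7 -0.2 -1.1] turn [-0.21 -0.44  0.03]
block centre in holder [-0.0024 -0.0004  0.098 ]
0.06 [-0.0237  0.0004  0.0299]
0.028 [-0.0465  0.0005  0.0524]
```

View pics/w10.png

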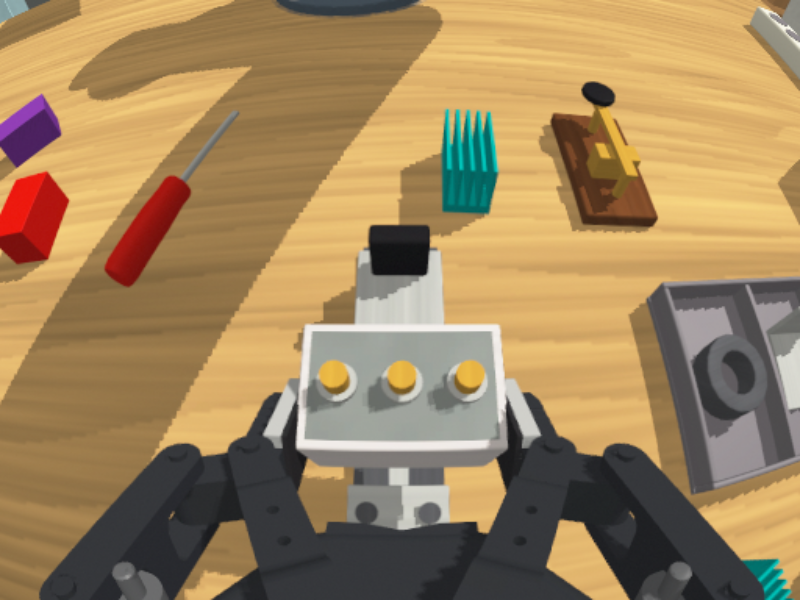

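View pics/s10.png

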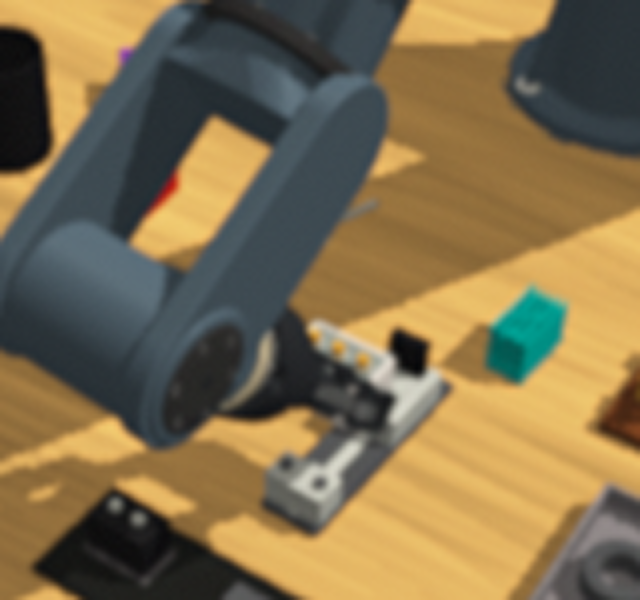

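Request:
play_rows(steps=[[[-0.0079, 0.0002, 0.01, -0.2, -0.4, 0], [-0.0079, 0.0001, 0.01, 0, 0, 0], [-0.0079, 0.0001, 0.01, 0, 0, 0], [0, 0, 0, 0, 0, 0], [0, 0, 0, 0, 0, 0]]])

```text
t: 21.95
tcp_pos: [0.5641, 0.0336, 0.074]
tool_rot: [0.022, 0.925, 0.01, -0.379]
force: [0.1, -0.5, -1.7]
finger_gap: 0.716
```

```bash
python3 - <<'E'
from tgt import *
w=manip.snapshot("wrist");crop(w,180,130,340,345,2.7,"pics/w11.png")
t=manip.snapshot("top");crop(t,190,130,280,220,6,"pics/t11.png")
E
```

```text
21.95 [0.5641 0.0336 0.074 ] [ 0.1 -0.5 -1.7] turn [0.05 0.39 0.14]
block centre in holder [-0.0044 -0.0002  0.0634]
0.06 [-0.0007  0.0002  0.0043]
0.028 [-0.0231  0.0002  0.0271]
```

View pics/w11.png

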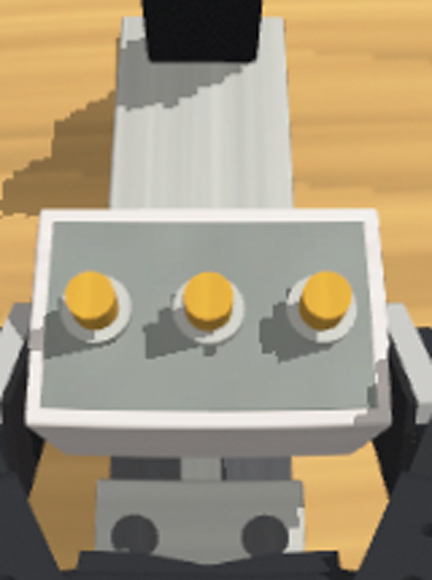

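View pics/t11.png

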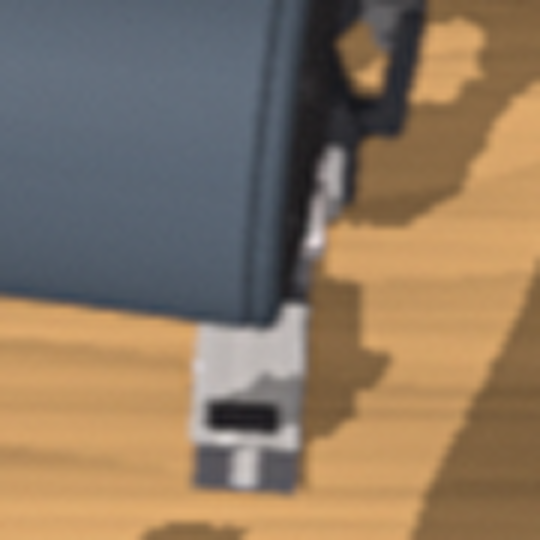

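Request:
play_rows(steps=[[[-0.0062, 0.0002, 0.0078, 0, 0.35, 0], [-0.0062, 0, 0.0076, 0, 0, 0], [-0.005, 0, 0.006, 0, 0, 0], [-0.003, 0, 0.0036, 0, 0, 0], [-0.0006, 0, 0.0012, 0, 0, 0], [0, 0, 0, 0, 0, 0]]])

```text
t: 22.8
tcp_pos: [0.5605, 0.0341, 0.0407]
tool_rot: [0.022, 0.924, 0.01, -0.382]
force: [-0.6, -0.7, -2.7]
finger_gap: 0.71
```

```bash
python3 - <<'E'
from tgt import *
w=manip.snapshot("wrist");crop(w,180,130,340,345,2.7,"pics/w12.png")
E
```

```text
22.8 [0.5605 0.0341 0.0407] [-0.6 -0.7 -2.7] turn [0.06 0.05 0.14]
block centre in holder [-0.0081  0.      0.0302]
0.06 [ 0.0203  0.     -0.0219]
0.028 [-0.0023 -0.      0.0008]
```

View pics/w12.png

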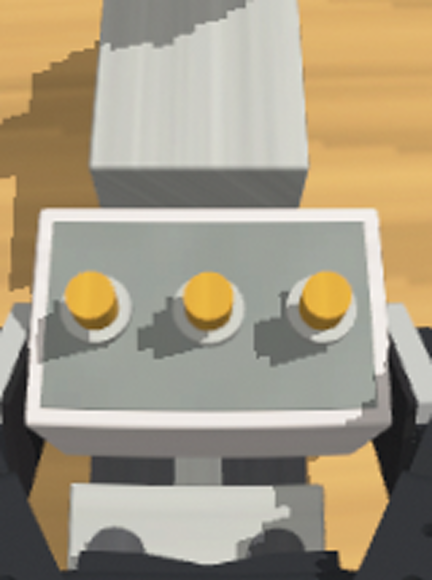

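Request:
play_rows(steps=[[[-0.0008, 0, 0.0008, 0, 0, 0], [-0.0008, 0, 0.0008, 0, 0, 0], [0, 0, 0, 0, 0, 0]]])

```text
t: 23.22
tcp_pos: [0.5607, 0.0341, 0.0393]
tool_rot: [0.022, 0.924, 0.01, -0.382]
force: [1.5, 0.7, 2.7]
finger_gap: 0.714
```

Request:
play_rows(steps=[[[0, 0, 0, 0, 0, 0], [0, 0, 0, 0, 0, 0], [0, 0, 0, 0, 0, 0]]], fingers=0.95)

```text
t: 23.6
tcp_pos: [0.5603, 0.0341, 0.0382]
tool_rot: [0.022, 0.924, 0.01, -0.382]
force: [0.3, -0.3, -0.6]
finger_gap: 0.95
```

Request:
play_rows(steps=[[[0, 0, -0.015, 0, 0, 0], [0, 0, -0.03, 0, 0, 0], [0, 0, -0.035, 0, 0, 0], [0.04, 0, -0.04, 0, 0, 0], [0.04, 0, -0.04, 0, 0, 0], [0, 0, 0, 0, -9, 0], [0, 0, 0, 0, -9, 0], [0, 0, 0, 0, -9, 0], [0, 0, 0, 0, -9, 0], [0, 0, 0, 0, -9, 0]]])

```text
t: 24.85
tcp_pos: [0.6179, 0.0308, 0.21]
tool_rot: [0.024, 1.0, 0.001, 0.004]
force: [-0.7, -0.5, -0.4]
finger_gap: 0.953
```

```bash
python3 - <<'E'
from h import *
import pickle
s=manip.sense();Tr=R.from_quat(s["tool_rot"])
print(s["t"],s["q"].round(3),s["tcp_pos"].round(4),s["tool_rot"].round(3),Tr.inv().apply(np.array([.43,.037,.16])-s["tcp_pos"]).round(4))
w=manip.snapshot("wrist");pickle.dump(w,open("w13.pkl","wb"));cv2.imwrite("pics/w13.png",cv2.resize(w["img"][:,:,::-1],(800,600)))
E
```

```text
24.85 [-0.132  0.569  1.501  0.003  1.063 -1.656] [0.6179 0.0308 0.21  ] [0.024 1.    0.001 0.004] [ 0.1884 -0.003   0.0484]
```

View pics/w13.png

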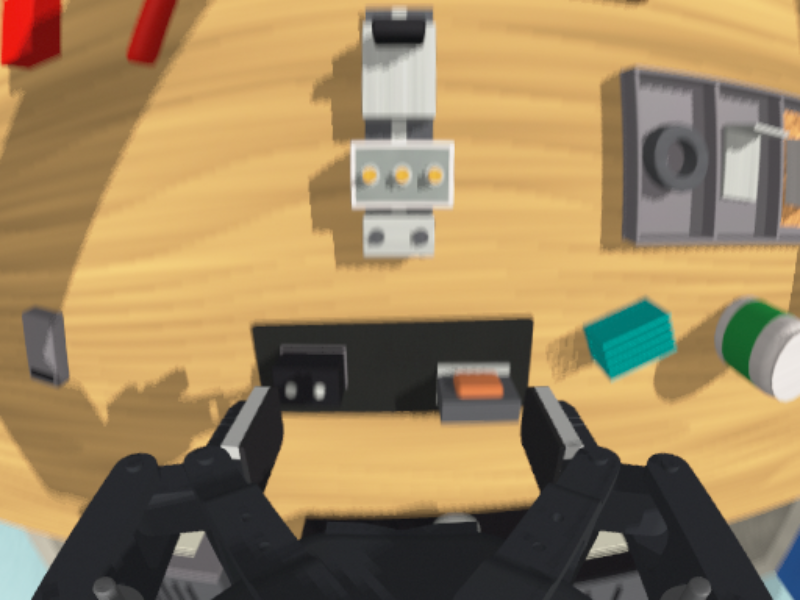

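Request:
play_rows(steps=[[[0.0471, -0.0008, 0, 0, 0, 0], [0.0471, -0.0008, 0, 0, 0, 0], [0.0471, -0.0008, 0, 0, 0, 0], [0.0471, -0.0006, 0, 0, 0, 0], [0, 0, 0.045, 0, 0, 0], [0, 0, 0.045, 0, 0, 0], [0, 0, 0.03, 0, 0, 0], [0, 0, 0.018, 0, 0, 0], [0, 0, 0, 0, 0, 0]]], fingers=0)

```text
t: 26.02
tcp_pos: [0.4293, 0.0373, 0.069]
tool_rot: [0.024, 1.0, 0.001, -0.001]
force: [0.3, 0.6, 0.6]
finger_gap: 0.001
```

```bash
python3 - <<'E'
from h import *
s=manip.sense();print(s["t"],s["q"].round(3),s["tcp_pos"].round(4),s["tool_rot"].round(3),s["finger_gap"])
w=manip.snapshot("wrist");cv2.imwrite("pics/w14.png",cv2.resize(w["img"][:,:,::-1],(800,600)))
E
```

```text
26.025 [-0.176  0.646  2.057  0.006  0.441 -1.703] [0.4293 0.0373 0.069 ] [ 0.024  1.     0.001 -0.001] 0.0010635003893439369
```

View pics/w14.png

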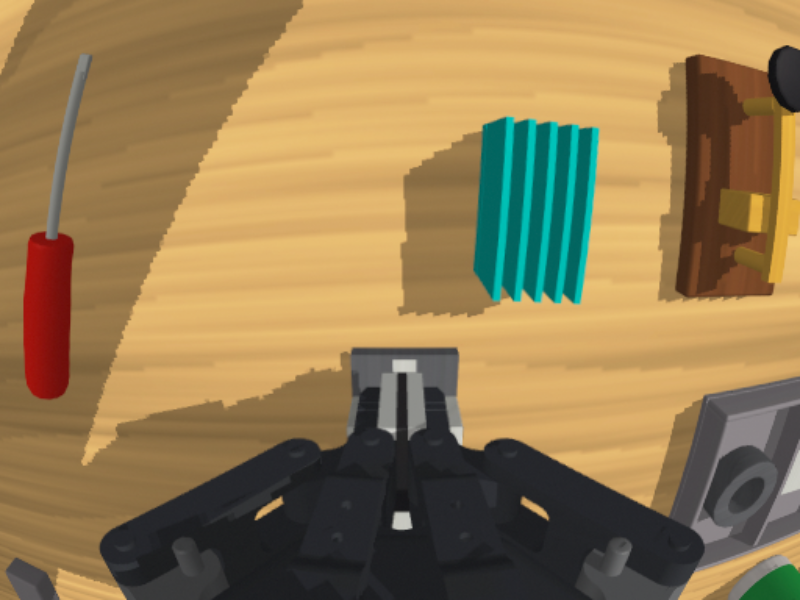

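Request:
play_rows(steps=[[[-0.008, 0, 0, 0, 0, 0], [-0.006, 0, 0, 0, 0, 0], [-0.005, 0, 0, 0, 0, 0], [-0.005, 0, 0, 0, 0, 0], [-0.004, 0, 0, 0, 0, 0], [0, 0, 0, 0, 0, 0]]])

```text
t: 26.82
tcp_pos: [0.4571, 0.0361, 0.0699]
tool_rot: [0.024, 1.0, 0.001, 0.001]
force: [-0.8, 0.4, 0.9]
finger_gap: 0.001
```

Request:
play_rows(steps=[[[-0.003, 0, 0, 0, 0, 0], [-0.002, 0, 0, 0, 0, 0], [0, 0, 0, 0, 0, 0]]])

```text
t: 27.2
tcp_pos: [0.4609, 0.0359, 0.0699]
tool_rot: [0.024, 1.0, 0.001, -0.0]
force: [-3.6, 0.8, 2.1]
finger_gap: 0.001
```

Request:
play_rows(steps=[[[-0.002, 0, 0, 0, 0, 0], [-0.002, 0, 0, 0, 0, 0], [0, 0, 0, 0, 0, 0]]])

```text
t: 27.58
tcp_pos: [0.4659, 0.0357, 0.0699]
tool_rot: [0.024, 1.0, 0.001, 0.001]
force: [-3.0, 0.6, 0.3]
finger_gap: -0.001
```

```bash
python3 - <<'E'
from h import *
s=manip.sense();print(s["t"],s["tcp_pos"].round(4),s["force"])
t=manip.snapshot("scene");crop(t,220,180,310,250,7,"pics/s15.png")
E
```

```text
27.575 [0.4659 0.0357 0.0699] [-3.04772704  0.57582112  0.2704711 ]
```

View pics/s15.png

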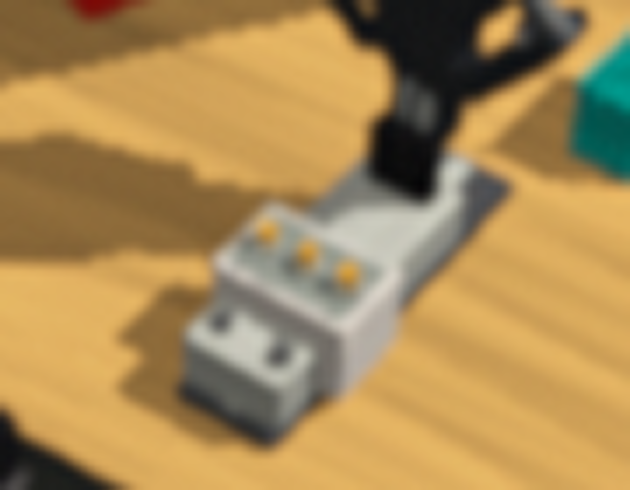

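Still only friction level; keep pushing until the force rises.

Request:
play_rows(steps=[[[-0.002, 0, 0, 0, 0, 0], [0, 0, 0, 0, 0, 0]]])

```text
t: 27.88
tcp_pos: [0.4668, 0.0356, 0.0699]
tool_rot: [0.024, 1.0, 0.001, -0.0]
force: [-4.1, 0.1, 2.3]
finger_gap: -0.002
```

Request:
play_rows(steps=[[[-0.002, 0, 0, 0, 0, 0], [0, 0, 0, 0, 0, 0]]])

```text
t: 28.12
tcp_pos: [0.4669, 0.0357, 0.0699]
tool_rot: [0.024, 1.0, 0.001, -0.003]
force: [-7.8, -0.4, 5.5]
finger_gap: -0.003
```

Request:
play_rows(steps=[[[-0.002, 0, 0, 0, 0, 0], [0, 0, 0, 0, 0, 0], [0, 0, 0, 0, 0, 0]]])

```text
t: 28.5
tcp_pos: [0.4669, 0.0357, 0.0699]
tool_rot: [0.024, 1.0, 0.002, -0.004]
force: [-11.3, -2.0, 7.8]
finger_gap: -0.001
```

Request:
play_rows(steps=[[[0.01, 0, 0, 0, 0, 0], [0.02, 0, 0, 0, 0, 0], [0.01, 0, -0.05, 0, 0, 0], [0, 0, -0.06, 0, 0, 0], [-0.05, 0, -0.06, 0, 0, 0], [-0.05, 0, -0.03, 0, 0, 0], [0, 0, 0, 0, 0, 0], [0, 0, 0, 0, 0, 0]]])

```text
t: 29.5
tcp_pos: [0.5215, 0.0324, 0.2579]
tool_rot: [0.024, 1.0, 0.001, 0.001]
force: [-0.5, 0.0, -0.6]
finger_gap: -0.001
```

```bash
python3 - <<'E'
from h import *
import pickle
s=manip.sense();print(s["t"],s["tcp_pos"].round(4),s["force"].round(1))
w=manip.snapshot("wrist");pickle.dump(w,open("w16.pkl","wb"));crop(w,200,90,330,250,4,"pics/w16.png")
cv2.imwrite("pics/w16f.png",cv2.resize(w["img"][:,:,::-1],(800,600)))
t=manip.snapshot("scene");crop(t,180,160,430,320,3.2,"pics/s16.png")
E
```

```text
29.5 [0.5215 0.0324 0.2579] [-0.5  0.  -0.6]
```

View pics/w16f.png

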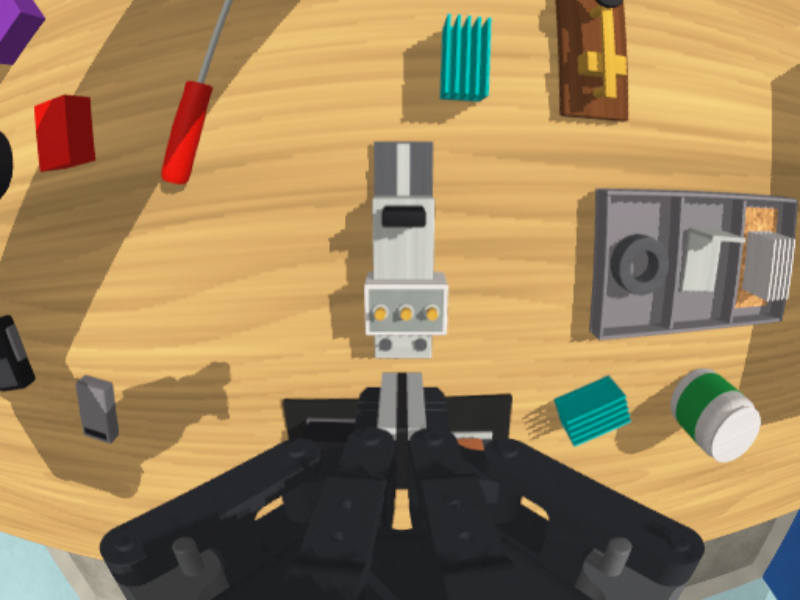

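View pics/w16.png

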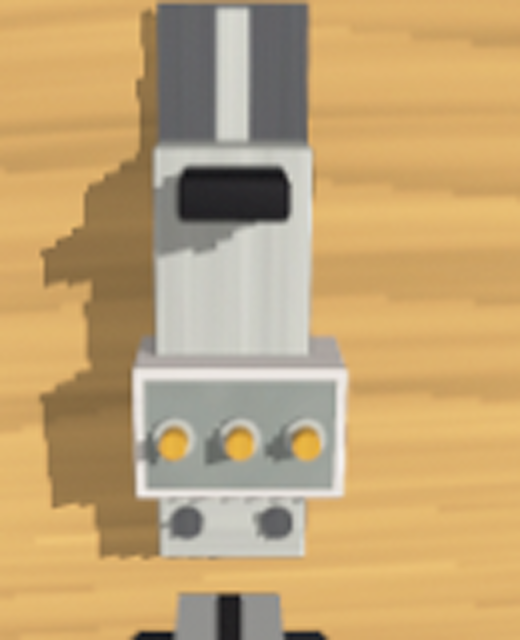

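View pics/s16.png

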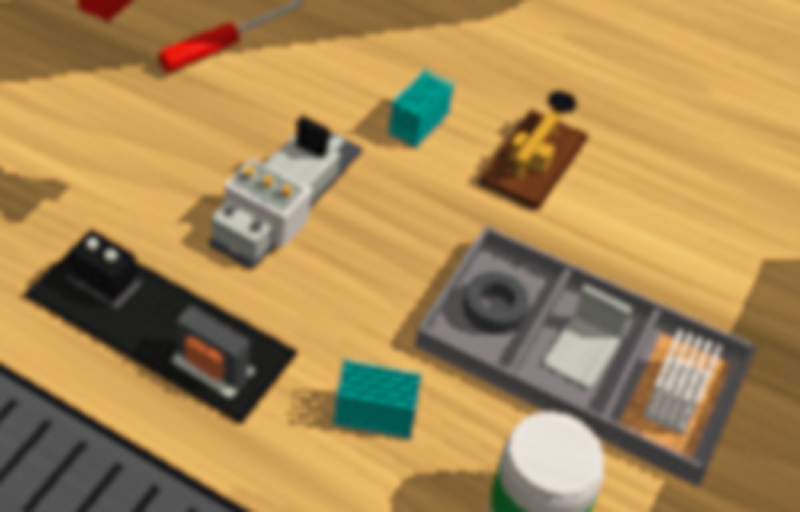

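```bash
python3 - <<'E'
from h import *
import pickle
p=pickle.load(open("w16.pkl","rb"))
yaw=np.radians(-2.86);Rz=R.from_rotvec([0,0,-yaw])
def f(L,z): return np.array([Rz.apply(fatz(p,((c[0]+.5)/4-.5+200,(c[1]+.5)/4-.5+90),z)-[.5547,.0317,0]) for c in L])*1000
for n,L,z in [("bedrear",[(158,3),(308,3)],.008),("jawrear",[(155,145),(308,145)],.034),("fixback",[(161,556),(305,556)],.034),("handle",[(180,168),(290,168),(180,220),(290,220)],.066),("block",[(133,367),(347,367),(345,496),(136,498)],.048)]:
    a=f(L,z);print(n,a[:,:2].round(1).tolist(),a.mean(0).round(1))
E
```

```text
bedrear [[-124.9, -22.7], [-125.0, 22.9]] [-1.25e+02  1.00e-01  8.00e+00]
jawrear [[-83.1, -22.3], [-83.2, 21.6]] [-83.2  -0.4  34. ]
fixback [[45.4, -22.5], [45.4, 23.2]] [45.4  0.4 34. ]
handle [[-79.9, -13.9], [-79.9, 14.8], [-66.0, -14.0], [-66.1, 14.9]] [-73.    0.4  66. ]
block [[-20.7, -28.6], [-20.8, 32.9], [19.2, 33.7], [19.9, -28.7]] [-0.6  2.3 48. ]
```

```bash
python3 - <<'E'
from station import manip
print(manip.sense()["force"].round(1)); print(manip.sign_off())
E
```

```text
[-0.6  0.3  0.7]
the job is handed in; nothing more can be done
None
```

I handed the job in at about 29.5 s of the 72 s. The filter is clamped in the holder with its three screws up, and the part left between the jaws, the heat sink, stands upright on the cork liner in the tray.

I gripped the filter tilted at 45°, turned it 90° and set it on the bed. I then pushed the jaw handle until it stopped. At the stop the push force rose from about 3 N to 11 N with no further travel, so the jaw is closed against the filter.

Last checks from the wrist camera, after the arm had pulled clear:

| Check | Measured | Limit |
|---|---|---|
| Filter position across the jaws | -0.6 mm | ±4 mm |
| Filter position along the jaws | +2.3 mm | ±15 mm |
| Filter squareness | looked square and flat | 0.1 rad |

- **Jaw reading:** the checks disagree slightly. The stop position of the push gives about 10 mm, the jaw's rear edge 11.2 mm and the handle top 12 mm. All are under the 12.5 mm limit. I trust the hard stop most, because the handle's edges are blurred in the picture.
- **Other parts:** the transformer, relay, tray contents and visible loose items looked unmoved. I only compared them by eye and did not measure them.

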